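Close the turned flange in its turn-over holder and flip it to show the back face

ROBOT

A 7-joint arm with a two-finger parallel gripper is mounted at the origin on the work surface. World frame = base frame: x ahead of the robot, y to its left, z up, the work surface at z = 0. Lengths are in mm, angles in rad, forces in N, time in s.
With the tool pointing down it reaches from about 425 to 950 mm from the base axis. Payload 16.7 kg.
Tool frame: the origin (TCP) lies midway between the tips of the shut fingers; the grasp point (between the pads) lies 19 mm behind it (grasp_offset is the distance from the TCP to the grasp point, in mm); z points along the fingers, y is the direction in which the jaws open and shut (so a half turn about z gives the same grasp; the last joint's range is limited). The gripper opens to 94 mm and grips with 3 to 60 N. Pads are 16 mm wide; open, the fingers measure 119 mm over their backs; the gripper's body (75 mm by 177 mm) begins 78 mm behind the grasp point.
Start: joints at [-1.472, 0.426, 0.074, 1.606, -0.034, 1.111, -0.067], TCP at [166.219, 654.176, 205.467] pointing down, gripper open.
Joint ranges: [-2.85, 2.85], [-0.5, 2.14], [-1.23, 1.37], [0.21, 2.46], [-1.02, 4.16], [0.16, 2.05], [-2.73, 2.73]. Speed limits (rad/s): [1.89, 1.89, 2.39, 2.39, 3.01, 3.01, 3.01].

INTERFACE

Orientations are given as [roll, pitch, yaw] about the fixed x, y, z axes, in that order (R = Rz(yaw) Ry(pitch) Rx(roll)).
In Python, from rig import sense, get_image, job_done, grasp_offset gives the robot as it stands.
- The arm moves only by the tool move_arm, never from a script. Its argument "plan" is a list of rows, each a list of 7 numbers: the turn, a rotation vector about the tool's x, y, z in degrees, then the shift along the tool's x, y, z in m, then the closure in counts, from 0 (fully open) to 255 (shut). In form: [[wx, wy, wz, tx, ty, tz, gripper], ...]. A call has 1 to 5 rows; each row is the pose to reach, as a shift and turn from the pose measured when the call began, along the tool's axes at that moment; what a row does not reach only later rows make up. A row lasts 1/12 s, in which the tool goes at most 41.7 mm and 7.16 degrees, less where a joint would pass 70% of its speed; a pose out of reach is approached as far as the arm can. A call with a gripper value outside its range is refused whole. The fingers move at their own pace and stop on an object; the grip force is fixed at half the most. Time passes only in rows, so rows that repeat a pose let the fingers close. It gives the time, the measured TCP pose, the force and the opening at its end, in the units of the state.
- sense(): the state, without advancing time (a new reading comes with each control period).
- get_image(name): name is "scene" or "side" or "wrist"; returns a dict with "frame" (420x560x3 uint8, blue, green, red), "depth" (420x560 float32, mm along the optical axis (not along the pixel's ray), 0 where there is no reading), "fx", "fy", "cx", "cy" (pixels), "T" (4x4, takes a point from camera to world coordinates). Camera axes: x right, y down, z forward; pixel columns grow to the right and rows downward; lengths in mm; the calibration is good to about 2 mm. A picture is of the moment at which its call begins.
- job_done(): hands the job in, once; it reports no verdict.
The state is a dict: "time": time; "qpos": joint angles; "dq": joint speeds; "joint_torque": joint torques, N m; "tool_pos": TCP position; "tcp_rot": TCP orientation; "contact_force": force on the tool from outside, world axes, zero at the start; "wrist_torque": the same for the moment, N m; "width": finger opening in mm.
Only numpy, scipy, OpenCV 4.12 (cv2) and the standard library are available. Lean on these libraries where they do the work, as an engineer would, in place of code of your own. Each camera call takes 0.05 s, during which the arm holds its last target.

TASK

Two hinged inspection holders stand open on the lathe-shop bench. In the one that holds the flange with the raised hub (not the one with the plain disc), shut the lid fully over the flange, then take the holder by its handle and turn it right over until it lies flat on its lid, lowering it gently rather than letting it drop, and let go.

Things in the scene. Friction and masses are not known exactly. Their poses are not given: they have to be found in the camera images.
- flange: Steel flange lying loose in the tray of the holder to use: disc 60 mm across, 9 mm thick, with a 30 mm hub to 26 mm height; 0.1-0.2 kg. Origin: centre of its flat underside, z along the hub. It need not be gripped. An identical second holder has a plain disc (60 x 14 mm) instead. Each stand is bolted down: base plate 230 x 140 x 8 mm, two hinge posts 73 mm high, 58 mm either side.
- holder_handle (a point): Middle of the bar of that holder's U handle: round steel, 10 mm thick, 60 mm long between its arms, 60 mm above the table, bare table below, 40 mm clear to the tray. Frame turns with the tray: y along the bar, x from bar to pivot, z up at the start. In it (mm): tray x 45 to 130, y -42 to 42, z -19 to 5; turn-over pivot (along y) x 145, z 0; lid hinge (along y) x 133, z 5.
- holder_lid (a joint): That holder's lid: 0 = shut, 1.57 = upright, 1.9 = stop, leaning back to the pivot side. Starts 1.2 to 1.75. Dark frame, clear pane, 85 mm wide, 14 mm thick, free edge 88 mm from the hinge; shut, its outer face is 19 mm above the bar's centre. Stiff hinge (0.25 N m): stays where left, even upside down with the flange on it; 3 to 5 N near the free edge, from behind then down, shuts it.
- holder_turn (a joint): Turn-over angle of tray, lid and handle together about the pivot: 0 = as found, pi = right over, lying on its lid (stop). The bar travels up and over on a 145 mm radius, to the same height on the pivot's other side, so it must be able to roll in the grip. About 0.62 kg: some 4 N to lift at the bar, little friction; it falls if let go halfway.

How it is judged (in metres and radians):
On the way:
1. The lid is shut over the flange while the tray is still the right way up (value of joint holder_lid below 0.17 rad and value of joint holder_turn below 0.3 rad), for 0.2 s.
At the end, for the whole second after the job is handed in: The holder with the flange is turned over to within 10 degrees of its stop, its lid is shut to within 10 degrees, and the flange is inside it, at rest (value of joint holder_turn above 2.97 rad and value of joint holder_lid below 0.17 rad and x of flange in the frame of holder_handle between 0.065 and 0.11 m and y of flange in the frame of holder_handle between -0.02 and 0.02 m and z of flange in the frame of holder_handle between -0.03 and 0.01 m and linear speed of flange below 0.02 m/s); the robot touches nothing.
It fails at once if The holder is dropped or slammed over (turning faster than 6 rad/s) (velocity of joint holder_turn above 6 rad/s or velocity of joint holder_turn below -6 rad/s).
It also fails if it takes over 64 s, if anything falls off the work surface, if the arm or the gripper's body presses on something with over 40 N, if the wrist force passes 120 N, or if a joint passes its speed limit or range.

## Working session

There is one attempt and no reset: what is moved stays moved. The work goes in short steps, Python scripts to look and compute and a tool call to move; the robot and the scene stay as the last step left them, time stands still between calls to the robot, and variables do not carry over. Pictures are saved under pics/ and viewed, and the job is handed in when it is done.

Besides the shell and the picture viewer there is one more tool, called after "Emit:" as a command line: name --pt "numbers of a row" for each row, then --argument value for the rest. move_arm: Moves the arm, as the interface text tells. Its arguments: {"type":"object","properties":{"plan":{"type":"array","items":{"type":"array","items":{"type":"number"}}}},"required":["plan"]}

```bash
ls; mkdir -p pics
python3 - <<'E'
from rig import sense,get_image,grasp_offset
import cv2
print(sense()); print(grasp_offset)
for n in ("scene","side","wrist"):
    g=get_image(n); cv2.imwrite(f"pics/{n}0.png",g["frame"]); print(n,g["fx"],g["cx"],g["cy"],g["T"].round(3).tolist())
E
```

```text
pics
{'time': 0.0, 'qpos': array([-1.47148508,  0.42672   ,  0.07384392,  1.60662544, -0.03413706,
        1.11080426, -0.0670554 ]), 'dq': array([ 0.00122452, -0.00052026, -0.0002742 , -0.00052547, -0.00248676,
       -0.0020572 ,  0.00068594]), 'joint_torque': array([-2.40158988e-03, -9.35792112e+01,  3.66673797e+00, -4.54194510e+01,
       -4.86426638e-02,  2.02955020e-02,  2.29502102e-04]), 'tool_pos': array([166.12399808, 653.77053029, 204.77527975]), 'tcp_rot': array([-3.14029584e+00,  5.92021287e-05,  2.89278369e+00]), 'contact_force': array([ 0.1701306 , -0.14112015, -0.30988224]), 'wrist_torque': array([ 0.05971285, -0.01631397, -0.05295311]), 'width': 93.75443311356558}
18.8
scene 394.6588875645574 276.13004606318566 214.55440629851563 [[0.49, 0.576, -0.654, 993.39], [0.872, -0.323, 0.368, -343.879], [0.001, -0.751, -0.661, 583.002], [0.0, 0.0, 0.0, 1.0]]
side 387.1813218034235 274.8275443717666 202.53060585819506 [[0.674, -0.558, 0.484, 94.424], [-0.738, -0.491, 0.462, -466.783], [-0.02, -0.669, -0.743, 740.212], [0.0, 0.0, 0.0, 1.0]]
wrist 340.30828923174437 273.84187661935374 207.5674222737616 [[0.247, 0.936, 0.25, 93.301], [0.969, -0.238, -0.065, 672.838], [-0.001, 0.258, -0.966, 383.343], [0.0, 0.0, 0.0, 1.0]]
```

View pics/scene0.png

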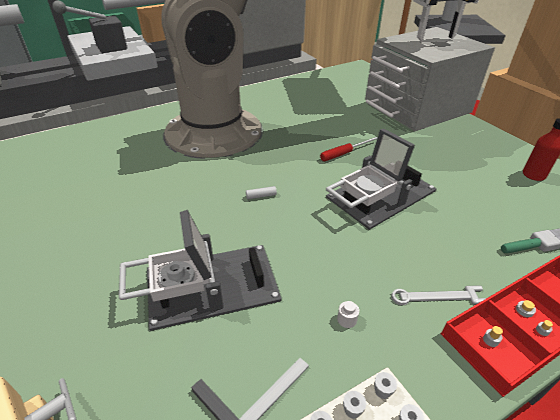

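View pics/side0.png

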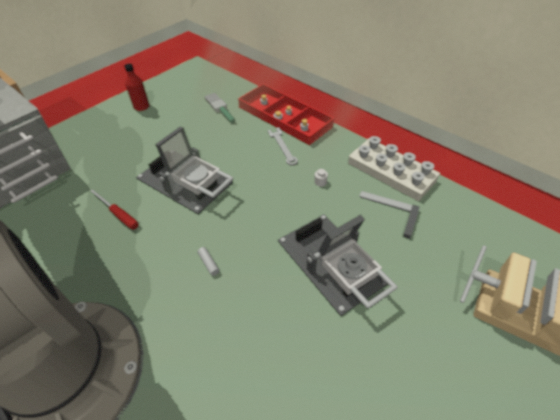

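View pics/wrist0.png

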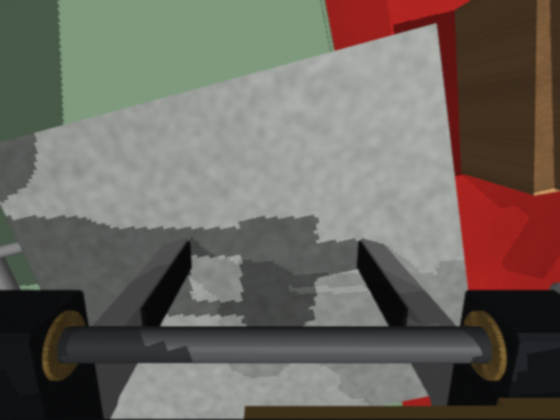

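The flange holder is the left one in the scene view (bar near 122,278; hub at 177,270). In the side view it is the right one (bar near 378,292). The wrist camera sees only the bench by the cabinet. Next I'll enlarge both views and measure.

```bash
cat > h.py <<'E'
import numpy as np,cv2
from rig import sense,get_image
def pt(g,u,v,d=None):
    d=g["depth"][int(round(v)),int(round(u))] if d is None else d
    return (g["T"]@np.array([(u-g["cx"])/g["fx"]*d,(v-g["cy"])/g["fy"]*d,d,1]))[:3]
def ray(g,u,v,z):
    o=g["T"][:3,3]; r=g["T"][:3,:3]@np.array([(u-g["cx"])/g["fx"],(v-g["cy"])/g["fy"],1])
    return o+r*(z-o[2])/r[2]
def proj(g,p):
    q=np.linalg.inv(g["T"])@np.append(p,1); return g["cx"]+g["fx"]*q[0]/q[2],g["cy"]+g["fy"]*q[1]/q[2]
def cloud(g):
    v,u=np.mgrid[0:420,0:560]; d=g["depth"]
    P=np.stack([(u-g["cx"])/g["fx"]*d,(v-g["cy"])/g["fy"]*d,d],-1)@g["T"][:3,:3].T+g["T"][:3,3]
    P[d==0]=np.nan; return P
def crop(n,u0,v0,w,h,k,out):
    g=get_image(n); c=cv2.resize(g["frame"][v0:v0+h,u0:u0+w],None,fx=k,fy=k,interpolation=cv2.INTER_CUBIC); cv2.imwrite(out,c); return g
E
python3 - <<'E'
from h import *
a=crop("scene",110,200,180,135,4,"pics/s1.png")
b=crop("side",270,205,135,110,5,"pics/d1.png")
for n,g,(u0,v0,u1,v1) in (("scene",a,(112,205,285,330)),("side",b,(275,210,400,312))):
    P=cloud(g)[v0:v1,u0:u1].reshape(-1,3); P=P[~np.isnan(P[:,0])]
    print(n,len(P)); 
    for lo,hi in ((-10,4),(6,12),(45,57),(57,70),(70,90),(90,120),(120,160)):
        Q=P[(P[:,2]>lo)&(P[:,2]<hi)]
        if len(Q): print(lo,hi,len(Q),Q.mean(0).round(0),Q.min(0).round(0),Q.max(0).round(0))
E
```

```text
scene 21552
-10 4 11994 [ 438. -219.    1.] [ 204. -403.   -3.] [677.  12.   4.]
6 12 4598 [ 554. -211.    9.] [ 437. -348.    6.] [625. -93.  12.]
45 57 1169 [ 523. -276.   51.] [ 465. -347.   45.] [ 595. -195.   57.]
57 70 1568 [ 521. -297.   64.] [ 459. -374.   57.] [ 597. -195.   70.]
70 90 418 [ 541. -245.   75.] [ 471. -291.   70.] [ 594. -195.   90.]
90 120 266 [ 546. -234.  105.] [ 487. -253.   90.] [ 571. -214.  120.]
120 160 651 [ 536. -243.  145.] [ 482. -261.  120.] [ 570. -221.  156.]
side 12704
-10 4 6455 [ 549. -225.    0.] [ 355. -397.   -4.] [762. -25.   4.]
6 12 2386 [ 503. -222.    8.] [ 436. -346.    6.] [622. -94.  12.]
45 57 902 [ 513. -274.   52.] [ 463. -352.   45.] [ 585. -197.   57.]
57 70 1216 [ 506. -295.   64.] [ 454. -374.   57.] [ 589. -196.   70.]
70 90 394 [ 521. -238.   75.] [ 466. -292.   70.] [ 584. -196.   90.]
90 120 154 [ 525. -233.  103.] [ 482. -254.   90.] [ 566. -215.  120.]
120 160 381 [ 517. -243.  148.] [ 480. -261.  120.] [ 567. -222.  156.]
```

View pics/s1.png

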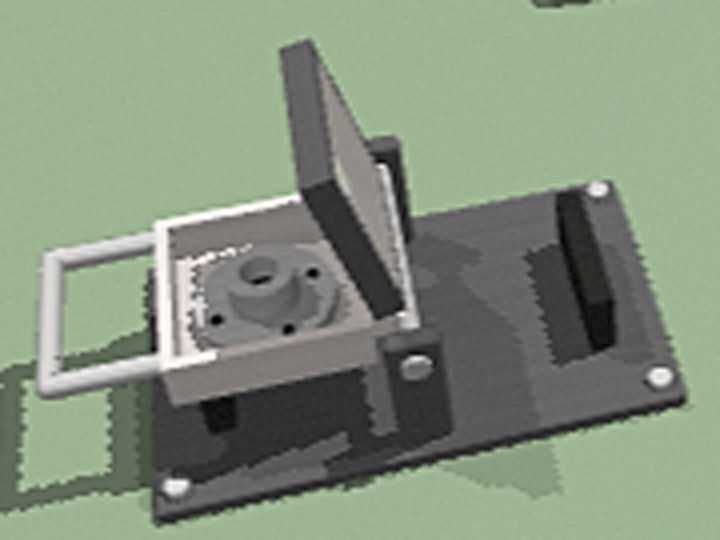

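View pics/d1.png

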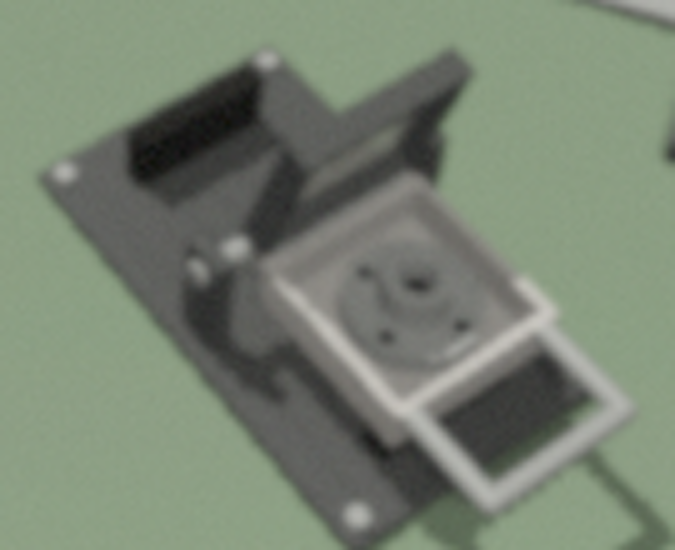

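Run:
```python
from h import *
a=get_image("scene"); b=get_image("side")
S=lambda u,v:(110+(u+.5)/4-.5,200+(v+.5)/4-.5); D=lambda u,v:(270+(u+.5)/5-.5,205+(v+.5)/5-.5)
def tri(p,q):
    L=[];r=[]
    for g,(u,v) in((a,p),(b,q)):
        o=g["T"][:3,3];d=g["T"][:3,:3]@np.array([(u-g["cx"])/g["fx"],(v-g["cy"])/g["fy"],1]);d/=np.linalg.norm(d)
        M=np.eye(3)-np.outer(d,d);L.append(M);r.append(M@o)
    x=np.linalg.lstsq(np.vstack(L),np.hstack(r),rcond=None)[0];return x.round(1)
for n,p,q in (("screw far1",(598,188),(65,173)),("screw2",(660,377),(267,62)),("screw3",(176,487),None),("screw4",None,(357,516)),
  ("bar cornerA",(52,260),(487,497)),("bar cornerB",(47,385),(623,405)),("hub hole",(262,268),(418,283))):
    z=60 if "bar" in n else 10
    if "hub" in n: z=None
    print(n, ray(a,*S(*p),z).round(1) if p and z else '', ray(b,*D(*q),z).round(1) if q and z else '', tri(S(*p),D(*q)) if p and q else '')
# lid free-edge corners scene: near-end (300,45)->far ; match in side
for n,p,q in (("lid front free corner near",(303,190),(455,50)),("lid far",(283,47),(310,170))): print(n,tri(S(*p),D(*q)), pt(a,*S(p[0]+6,p[1]+6)).round(1))
for nm,g,(u0,v0,u1,v1) in (("scene",a,(112,205,285,330)),("side",b,(275,210,400,312))):
    P=cloud(g)[v0:v1,u0:u1].reshape(-1,3)
    # lid points
    Q=P[(P[:,2]>95)&(P[:,2]<160)]; c=Q.mean(0); w=np.linalg.svd(Q-c)[2]; print(nm,c.round(1),w.round(3), "top", np.nanmax(Q[:,2]))
    Q=P[(P[:,2]>57)&(P[:,2]<68)&(P[:,1]<-345)&(P[:,1]>-385)]
    print(np.median(Q,0),Q.min(0),Q.max(0))
```

```text
screw far1 [ 494.2 -102.4   10. ] [ 496.5 -104.1   10. ] [ 495.9 -103.9   11.5]
screw2 [ 611.8 -132.3   10. ] [ 612.4 -133.4   10. ] [ 612.2 -133.    10.4]
screw3 [ 562.1 -337.3   10. ]  
screw4  [ 446.  -307.6   10. ] 
bar cornerA [ 459.6 -352.3   60. ] [ 461.2 -350.6   60. ] [ 460.6 -351.6   61.1]
bar cornerB [ 526.8 -369.9   60. ] [ 529.9 -368.4   60. ] [ 528.6 -369.2   62.1]
hub hole   [ 518.  -276.5   69.1]
lid front free corner near [ 563.9 -255.4  153.3] [ 563.8 -258.1  147.2]
lid far [ 481.1 -240.6  151.2] [ 487.  -238.5  152.6]
scene [ 538.4 -241.1  135.3] [[ 0.945 -0.2   -0.259]
 [ 0.172 -0.368  0.914]
 [-0.278 -0.908 -0.314]] top 156.57107004730085
[ 513.7758292  -359.25203483   64.52906481] [ 458.14417596 -373.60169435   57.08713613] [ 540.43907441 -345.176177     67.38167989]
side [ 518.9 -241.   138.1] [[-0.97   0.244  0.011]
 [ 0.049  0.238 -0.97 ]
 [-0.24  -0.94  -0.243]] top 156.28758425042702
[ 500.44759939 -359.67068561   63.90862754] [ 455.22693161 -374.04900122   57.31731084] [ 538.35601528 -345.18269037   67.79430623]
```

Measured holder geometry:
- **Bar:** centre is about (494.6, -360.4), with the corners triangulating to z 61–62 against the 60 expected.
- **Screws:** they put the pivot at about (529, -220), which agrees with bar + 145 mm along yaw 75.8°.
- **Lid:** angle is about 1.38 rad.
- **Tool:** its y axis already lies along the holder's x axis.

Before moving, I'll check for tall obstacles along the arc to the holder.

Run:
```python
from h import *
P=np.vstack([cloud(get_image(n)).reshape(-1,3) for n in("scene","side")]); P=P[~np.isnan(P[:,0])]
r=np.hypot(P[:,0],P[:,1]); P=P[(r>330)&(r<1000)&(P[:,2]<600)]
az=np.degrees(np.arctan2(P[:,1],P[:,0])); r=np.hypot(P[:,0],P[:,1])
for a0 in range(-50,110,10):
    print(a0,[ (int(np.percentile(P[m,2],99.5)) if m.sum()>20 else None) for r0 in range(350,1000,100) for m in [(az>=a0)&(az<a0+10)&(r>=r0)&(r<r0+100)]])
```

```text
-50 [3, 3, 3, 3, 102, 104, None]
-40 [3, 63, 67, 10, 101, 104, 2]
-30 [3, 154, 154, 9, 16, 3, 3]
-20 [3, 42, 43, 3, 33, 58, 30]
-10 [19, 3, 3, 41, 58, 59, None]
0 [21, 65, 3, 10, 37, 37, 3]
10 [12, 67, 65, 3, 37, 36, 35]
20 [10, 152, 152, 3, 22, 37, 37]
30 [27, 42, 44, 4, 4, 20, 4]
40 [27, 9, 3, 4, 111, 151, 4]
50 [16, 17, 88, 4, 4, 4, 4]
60 [4, 188, 202, 202, 202, 3, None]
70 [3, 201, 319, 315, 311, None, None]
80 [4, 201, 203, 202, 203, None, None]
90 [4, 4, 4, 4, None, None, None]
100 [3, 4, 4, 4, 4, None, None]
```

Emit:
move_arm --pt "0 0 0 0 0 -0.04 255" --pt "0 0 0 -0.02 0 -0.06 255" --pt "0 0 0 -0.06 -0.005 -0.06 255" --pt "0 0 0 -0.1 -0.01 -0.06 255" --pt "0 0 0 -0.14 -0.015 -0.06 255"

```text
time: 0.87
tool_pos: [299.4, 604.6, 266.0]
tcp_rot: [3.141, 0.0, 2.894]
contact_force: [0.6, 1.0, -0.5]
width: 64.1
```

Emit:
move_arm --pt "0 0 0 -0.04 -0.01 0 255" --pt "0 0 0 -0.08 -0.02 0 255" --pt "0 0 0 -0.118 -0.035 0 255" --pt "0 0 0 -0.152 -0.058 0 255" --pt "0 0 0 -0.184 -0.084 0 255"

```text
time: 1.28
tool_pos: [458.8, 476.7, 265.7]
tcp_rot: [3.141, 0.0, 2.894]
contact_force: [1.3, 0.1, -0.4]
width: 30.4
```

Emit:
move_arm --pt "0 0 0 -0.03 -0.028 0 255" --pt "0 0 0 -0.058 -0.058 0 255" --pt "0 0 0 -0.085 -0.089 0 255" --pt "0 0 0 -0.11 -0.122 0 255" --pt "0 0 0 -0.135 -0.155 0 255"

```text
time: 1.7
tool_pos: [552.2, 291.3, 265.7]
tcp_rot: [3.141, 0.0, 2.893]
contact_force: [0.1, 1.1, -0.8]
width: 0.6
```

```bash
cat >> h.py <<'E'
B=np.array([494.6,-360.4]); A=np.radians(75.8)
def task(p):
    d=np.asarray(p)[:2]-B; X=np.array([np.cos(A),np.sin(A)]); return d@X, d@np.array([-X[1],X[0]]), p[2]
E
python3 - <<'E'
from h import *
s=sense(); print(np.round(task(s["tool_pos"]),1),s["tool_pos"],s["qpos"].round(2),s["tcp_rot"],s["width"])
E
```

```text
[645.9 104.  265.7] [552.23508634 291.30742674 265.71847493] [-0.8   0.3   0.27  1.67 -0.09  1.18  0.81] [3.14070767e+00 4.22953931e-04 2.89349872e+00] 0.6495575455803416
```

Emit:
move_arm --pt "0 0 0 -0.015 -0.038 0 255" --pt "0 0 0 -0.03 -0.076 0 255" --pt "0 0 0 -0.045 -0.114 0 255" --pt "0 0 0 -0.058 -0.152 0 255" --pt "0 0 0 -0.07 -0.19 0 255"

```text
time: 2.12
tool_pos: [573.4, 87.8, 265.8]
tcp_rot: [3.14, 0.001, 2.893]
contact_force: [0.8, 0.7, -0.2]
width: 0.6
```

Emit:
move_arm --pt "0 0 0 -0.008 -0.04 0 255" --pt "0 0 0 -0.016 -0.08 0 255" --pt "0 0 0 -0.024 -0.12 0 255" --pt "0 0 0 -0.03 -0.16 0.0 255" --pt "0 0 0 -0.033 -0.2 0 255"

```text
time: 2.53
tool_pos: [556.0, -116.2, 265.8]
tcp_rot: [3.14, 0.001, 2.893]
contact_force: [0.8, -0.3, 0.7]
width: 0.5
```

Run:
```python
from h import *
s=sense(); print(np.round(task(s["tool_pos"]),1),s["tool_pos"],s["qpos"].round(2),s["tcp_rot"],s["width"],s["contact_force"])
```

```text
[251.8   0.4 265.8] [ 555.99083644 -116.19724093  265.81167071] [-0.31  0.21  0.48  1.8  -0.11  1.16  1.52] [3.14020857e+00 1.47143442e-03 2.89320107e+00] 0.50418277437736 [ 0.82019308 -0.29452539  0.70653205]
```

Emit:
move_arm --pt "0 0 0 0 -0.035 0.0 255" --pt "0 0 0 0 -0.07 0.02 255" --pt "0 0 0 0 -0.078 0.055 255" --pt "0 0 0 0 -0.078 0.09 255" --pt "0 0 0 0 -0.078 0.122 255"

```text
time: 2.95
tool_pos: [536.5, -192.7, 142.4]
tcp_rot: [3.14, 0.002, 2.891]
contact_force: [0.7, -0.1, -0.3]
width: 0.3
```

Run:
```python
from h import *
s=sense(); print(np.round(task(s["tool_pos"]),1),s["contact_force"],s["width"])
crop("scene",110,150,200,150,4,"pics/s2.png")
```

```text
[172.8   0.5 142.4] [ 0.66702106 -0.07005874 -0.26784711] 0.3293333085704169
```

View pics/s2.png

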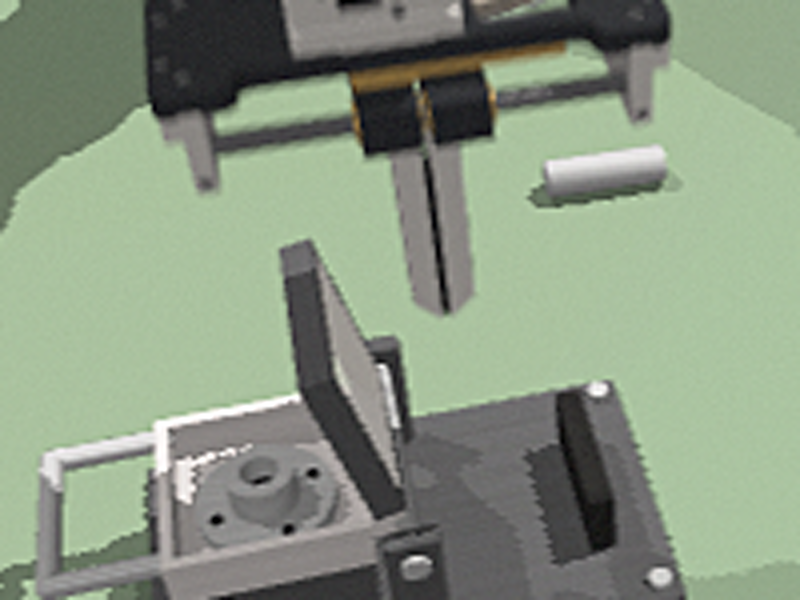

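The gripper stands clear behind the lid: fingertip near (445,312) in this crop, lid free edge near (300,245), about 20 mm apart. I'll push now.

Emit:
move_arm --pt "0 0 0 0 -0.02 0 255" --pt "0 0 0 0 -0.03 0 255" --pt "0 0 0 0 -0.037 0 255" --pt "0 0 0 0 -0.043 0 255" --pt "0 0 0 0 -0.05 0.002 255"

```text
time: 3.42
tool_pos: [522.5, -239.5, 136.2]
tcp_rot: [3.14, -0.003, 2.893]
contact_force: [-0.3, 2.1, 4.1]
width: 0.4
```

Emit:
move_arm --pt "0 0 0 0 -0.007 0.003 255" --pt "0 0 0 0 -0.014 0.006 255" --pt "0 0 0 0 -0.021 0.01 255" --pt "0 0 0 0 -0.027 0.015 255" --pt "0 0 0 0 -0.033 0.02 255"

```text
time: 3.83
tool_pos: [514.5, -272.3, 115.8]
tcp_rot: [3.14, -0.002, 2.893]
contact_force: [1.9, 0.6, 4.9]
width: 0.7
```

Run:
```python
from h import *
s=sense(); print(np.round(task(s["tool_pos"]),1),s["contact_force"],s["width"])
crop("scene",110,150,200,150,4,"pics/s3.png")
```

```text
[ 90.3   2.3 115.8] [1.85898665 0.63055716 4.90499364] 0.7357688482552778
```

View pics/s3.png

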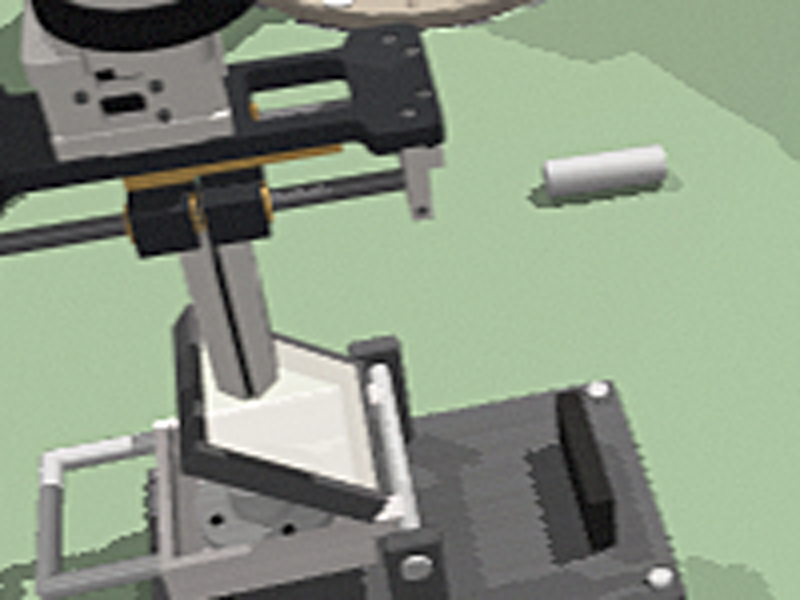

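The lid is at about 0.5 rad. The fingertip presses on the pane near (245,392) with roughly 5 N, so I'll keep going.

Emit:
move_arm --pt "0 0 0 0 -0.006 0.007 255" --pt "0 0 0 0 -0.011 0.014 255" --pt "0 0 0 0 -0.015 0.021 255" --pt "0 0 0 0 -0.018 0.028 255" --pt "0 0 0 0 -0.02 0.034 255"

```text
time: 4.3
tool_pos: [508.5, -292.7, 80.0]
tcp_rot: [3.141, -0.003, 2.892]
contact_force: [2.0, 1.1, 3.1]
width: 0.3
```

Run:
```python
from h import *
s=sense(); print(np.round(task(s["tool_pos"]),1),s["contact_force"],s["width"])
crop("scene",110,200,150,110,5,"pics/s4.png")
```

```text
[69.   3.1 80. ] [1.97666172 1.12667468 3.06720382] 0.3425156303233742
```

View pics/s4.png

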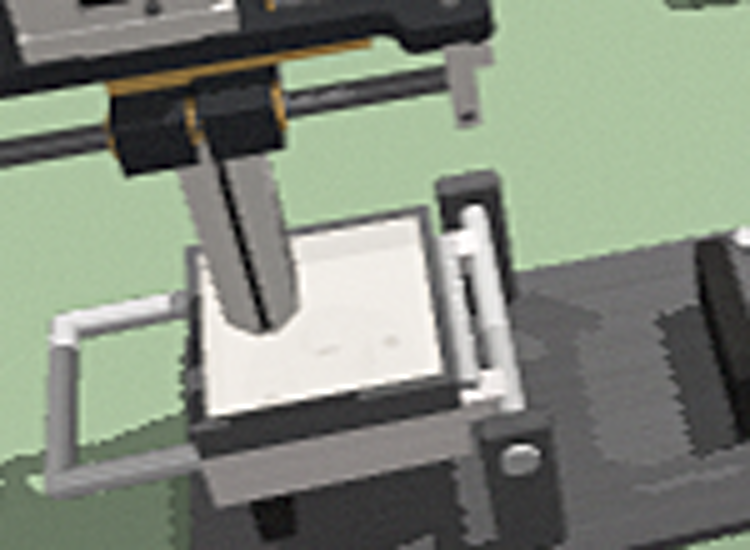

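The lid is almost down, with a thin wedge left at the free edge near (200,430). I'll press further in small steps and watch the force.

Emit:
move_arm --pt "0 0 0 0 0 0.003 255" --pt "0 0 0 0 0 0.005 255" --pt "0 0 0 0 0 0.005 255"

```text
time: 4.6
tool_pos: [508.7, -293.2, 77.8]
tcp_rot: [3.139, -0.002, 2.891]
contact_force: [-17.8, 12.5, 70.8]
width: 0.4
```

Emit:
move_arm --pt "0 0 0 0 0 0.003 255" --pt "0 0 0 0 0 0.003 255"

```text
time: 4.77
tool_pos: [508.7, -293.1, 77.9]
tcp_rot: [3.137, -0.001, 2.891]
contact_force: [-19.1, 11.5, 66.0]
width: 0.8
```

Run:
```python
from h import *
s=sense(); print(np.round(task(s["tool_pos"]),1),s["contact_force"],s["width"])
crop("scene",110,200,150,110,5,"pics/s5.png")
```

```text
[68.7  2.8 77.9] [-19.08550694  11.5288637   65.95606911] 0.782975446594918
```

View pics/s5.png

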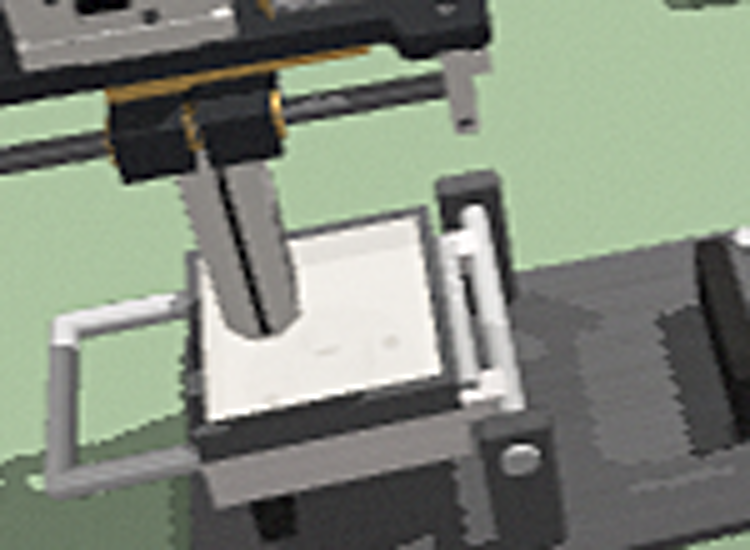

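The lid is shut, with the tip stopped at z 78 against the 79 expected. The press peaked near 70 N, more than I wanted, so I'm backing off at once.

Emit:
move_arm --pt "0 0 0 0 0 -0.03 255" --pt "0 0 0 0 -0.01 -0.065 200" --pt "0 0 0 0.001 -0.04 -0.072 150" --pt "0 0 0 0.002 -0.069 -0.072 146" --pt "0 0 0 0.003 -0.069 -0.072 146"

```text
time: 5.23
tool_pos: [486.3, -364.6, 150.6]
tcp_rot: [3.14, -0.001, 2.886]
contact_force: [-1.0, -0.1, -0.2]
width: 24.0
```

Run:
```python
from h import *
s=sense(); print(np.round(task(s["tool_pos"]),1),s["contact_force"],s["width"],s["tcp_rot"])
g=crop("scene",100,180,180,135,4,"pics/s6.png"); 
P=cloud(g)[200:300,130:230].reshape(-1,3); 
X=np.array([task(p) for p in P[~np.isnan(P[:,0])]]); m=(X[:,0]>45)&(X[:,0]<60)&(abs(X[:,1])<40)&(X[:,2]>60)&(X[:,2]<100); print(np.percentile(X[m,2],[10,50,90]),m.sum())
m=(X[:,0]>115)&(X[:,0]<130)&(abs(X[:,1])<40)&(X[:,2]>60)&(X[:,2]<100); print(np.percentile(X[m,2],[10,50,90]))
cv2.imwrite("pics/w6.png",get_image("wrist")["frame"])
```

```text
[ -6.1   7.  150.6] [-0.97384541 -0.10278379 -0.19577252] 23.997520145741916 [ 3.13962254e+00 -6.11347685e-04  2.88632624e+00]
[78.70834223 79.79519482 80.94594521] 321
[78.80068056 79.88966487 80.88639041]
```

View pics/s6.png

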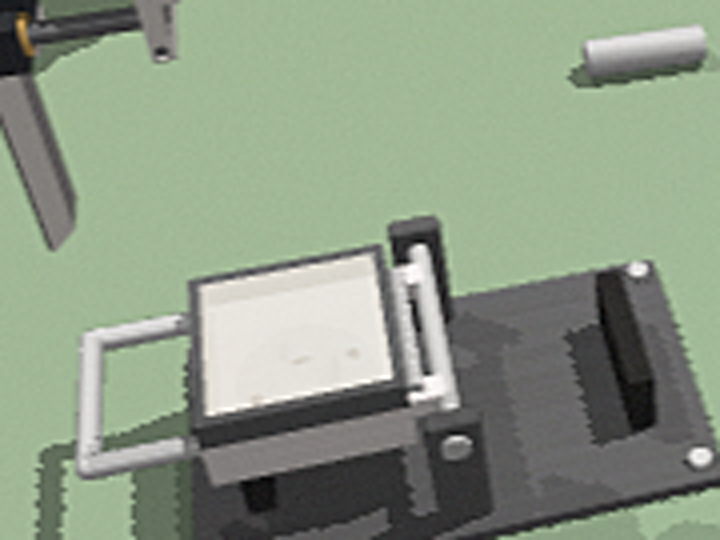

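View pics/w6.png

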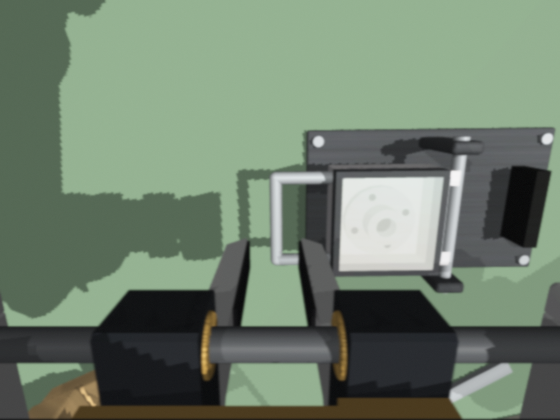

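The lid is shut: its outer face measures 79.8 mm at both ends. The wrist view shows the bar at column 277, rows about 175–262, so I'll cross-check its position from there.

Run:
```python
from h import *
g=get_image("wrist"); P=[ray(g,u,v,60) for u,v in((277,179),(277,259))]
print([p.round(1) for p in P],[np.round(task(p),1) for p in P])
C=cloud(g)[170:266,262:292].reshape(-1,3); C=C[(C[:,2]>55)&(C[:,2]<70)]; print(C.mean(0),np.round(task(C.mean(0)),1),C[:,2].max(), np.round(task(np.median(C,0)),1))
s=sense(); print(s["width"],np.round(task(s["tool_pos"]),1),np.degrees(s["tcp_rot"]))
```

```text
[array([ 461.7, -350.3,   60. ]), array([ 528.2, -367.4,   60. ])] [array([ 1.7, 34.4, 60. ]), array([  1.5, -34.3,  60. ])]
[ 491.65779445 -359.51422868   63.07431186] [ 0.1  3.1 63.1] 66.00323789235938 [-1.   4.6 63.4]
36.03688076508879 [ -0.4   6.6 149.1] [ 1.79723556e+02 -1.59795046e-01  1.65601467e+02]
```

Emit:
move_arm --pt "0 0 0 -0.006 0.001 0.02 146" --pt "0 0 0 -0.0065 0.001 0.05 146" --pt "0 0 0 -0.0065 0.001 0.08 146" --pt "0 0 0 -0.0065 0.001 0.1 146" --pt "0 0 0 -0.0065 0.001 0.108 146"

```text
time: 5.8
tool_pos: [493.4, -356.7, 37.7]
tcp_rot: [3.135, -0.007, 2.892]
contact_force: [-0.3, 0.1, 0.6]
width: 40.3
```

Run:
```python
from h import *
s=sense(); print(np.round(task(s["tool_pos"]),1),s["contact_force"],s["width"],s["tcp_rot"])
g=crop("scene",90,180,180,135,4,"pics/s7.png");
```

```text
[ 3.3  2.  37.7] [-0.25428181  0.09966459  0.61024817] 40.324217688836235 [ 3.13521954 -0.00749257  2.89209554]
```

View pics/s7.png

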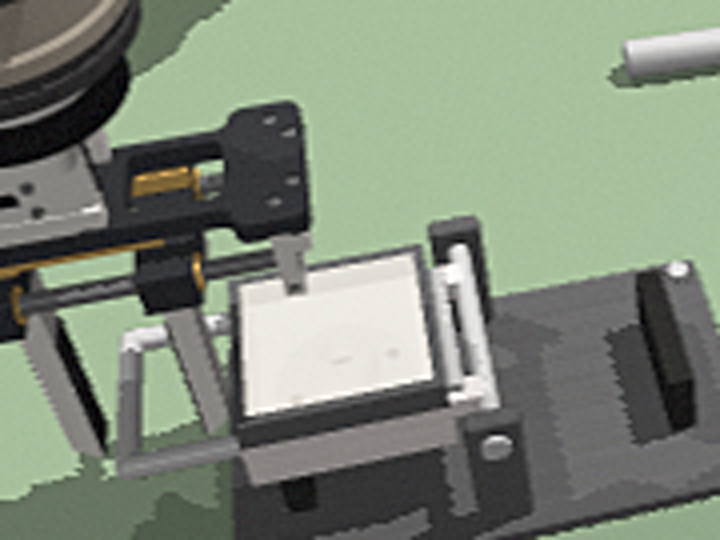

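The fingers straddle the bar, one on each side (tips near (95,455) and (215,430)), with the handle between them. I'll centre and close.

Emit:
move_arm --pt "0 0 0 -0.002 -0.0025 -0.003 170" --pt "0 0 0 -0.002 -0.0025 -0.003 200" --pt "0 0 0 -0.002 -0.0025 -0.003 255" --pt "0 0 0 -0.002 -0.0025 -0.003 255" --pt "0 0 0 -0.002 -0.0025 -0.003 255"

```text
time: 6.27
tool_pos: [495.0, -362.0, 42.0]
tcp_rot: [3.138, -0.005, 2.891]
contact_force: [-3.4, -21.1, -3.5]
width: 10.6
```

Run:
```python
from h import *
s=sense(); print(np.round(task(s["tool_pos"]),1),s["contact_force"],s["width"],s["tcp_rot"])
```

```text
[-1.4 -0.7 42. ] [ -3.36288077 -21.08920271  -3.53743816] 10.63873014795334 [ 3.13809182 -0.0050595   2.8912196 ]
```

The bar is gripped (opening 10.6 mm). There is a 21 N side load because the bar sits about 2 mm nearer than my target, so I'll relax to the measured pose and then start the arc slowly.

Emit:
move_arm --pt "0 0 0 0 -0.0005 0 255" --pt "0 0 0 0 -0.0005 0 255"

```text
time: 6.43
tool_pos: [494.9, -362.6, 42.5]
tcp_rot: [3.138, -0.005, 2.891]
contact_force: [-0.6, -0.9, -1.6]
width: 9.3
```

Run:
```python
from h import *
s=sense(); print(np.round(task(s["tool_pos"]),1),s["contact_force"],s["width"],s["tcp_rot"])
```

```text
[-2.  -0.8 42.5] [-0.61411957 -0.90812389 -1.60178658] 9.312778822904745 [ 3.13814999 -0.00451766  2.8911382 ]
```

Emit:
move_arm --pt "0 0 0 0 0.0002 -0.0072 255" --pt "0 0 0 0 0.0007 -0.0145 255" --pt "0 0 0 0 0.0016 -0.0217 255" --pt "0 0 0 0 0.0029 -0.0288 255"

```text
time: 6.77
tool_pos: [495.6, -359.7, 72.2]
tcp_rot: [3.138, -0.005, 2.891]
contact_force: [0.6, 0.8, -4.8]
width: 9.3
```

```bash
cat >> h.py <<'E'
def plan(step,n=5):
    s=sense(); X,l,z=task(s["tool_pos"]); f=np.arctan2(z-42.5,143-X); R=np.hypot(z-42.5,143-X)
    print("X,l,z",np.round([X,l,z],1),"phi",f.round(3),"R",R.round(1),"F",s["contact_force"].round(1),"tq",s["wrist_torque"].round(2),"w",round(s["width"],1),"rot",s["tcp_rot"].round(3))
    for i in range(1,n+1):
        a=f+step*i; a=min(a,np.pi); print("ty %.4f tz %.4f"%((143-145*np.cos(a)-X)/1e3,-(42.5+145*np.sin(a)-z)/1e3),"phi",a.round(2))
E
python3 - <<'E'
from h import *
plan(.08); crop("scene",60,140,240,180,3,"pics/s8.png")
E
```

```text
X,l,z [ 1.  -0.8 72.2] phi 0.206 R 145.1 F [ 0.6  0.8 -4.8] tq [-0.11  0.08 -0.01] w 9.3 rot [ 3.138 -0.005  2.891]
ty 0.0029 tz -0.0112 phi 0.29
ty 0.0067 tz -0.0222 phi 0.37
ty 0.0112 tz -0.0329 phi 0.45
ty 0.0167 tz -0.0431 phi 0.53
ty 0.0229 tz -0.0529 phi 0.61
```

View pics/s8.png

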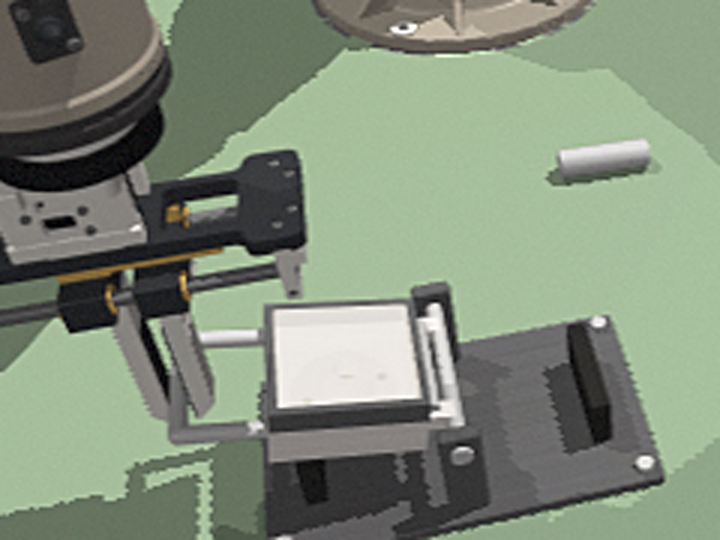

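The holder is lifting with the lid shut. The load is about 5 N and the bar is rolling in the pads. Continuing.

Emit:
move_arm --pt "0 0 0 0 0.003 -0.011 255" --pt "0 0 0 0 0.0065 -0.022 255" --pt "0 0 0 0 0.011 -0.033 255" --pt "0 0 0 0 0.0165 -0.043 255" --pt "0 0 0 0 0.023 -0.053 255"

```text
time: 7.23
tool_pos: [501.2, -337.4, 127.5]
tcp_rot: [3.138, -0.004, 2.891]
contact_force: [-2.4, -2.5, -3.2]
width: 8.9
```

```bash
python3 -c "
from h import *
plan(.1)"
```

```text
X,l,z [ 24.   -0.8 127.5] phi 0.62 R 146.3 F [-2.4 -2.5 -3.2] tq [-0.57  0.84 -0.  ] w 8.9 rot [ 3.138 -0.004  2.891]
ty 0.0100 tz -0.0106 phi 0.72
ty 0.0201 tz -0.0210 phi 0.82
ty 0.0312 tz -0.0304 phi 0.92
ty 0.0431 tz -0.0386 phi 1.02
ty 0.0559 tz -0.0455 phi 1.12
```

Emit:
move_arm --pt "0 0 0 0 0.0095 -0.0105 255" --pt "0 0 0 0 0.02 -0.021 255" --pt "0 0 0 0 0.031 -0.0305 255" --pt "0 0 0 0 0.043 -0.0385 255" --pt "0 0 0 0 0.056 -0.0455 255"

```text
time: 7.65
tool_pos: [515.1, -284.9, 175.5]
tcp_rot: [3.14, -0.002, 2.889]
contact_force: [-5.1, -8.5, 8.9]
width: 9.1
```

```bash
python3 -c "
from h import *
plan(.1); crop('scene',60,90,240,180,3,'pics/s9.png')"
```

```text
X,l,z [ 78.3  -1.3 175.5] phi 1.118 R 147.9 F [-5.1 -8.5  8.9] tq [-2.09  1.1   0.02] w 9.1 rot [ 3.140e+00 -2.000e-03  2.889e+00]
ty 0.0146 tz -0.0031 phi 1.22
ty 0.0284 tz -0.0074 phi 1.32
ty 0.0426 tz -0.0103 phi 1.42
ty 0.0571 tz -0.0118 phi 1.52
ty 0.0716 tz -0.0118 phi 1.62
```

View pics/s9.png

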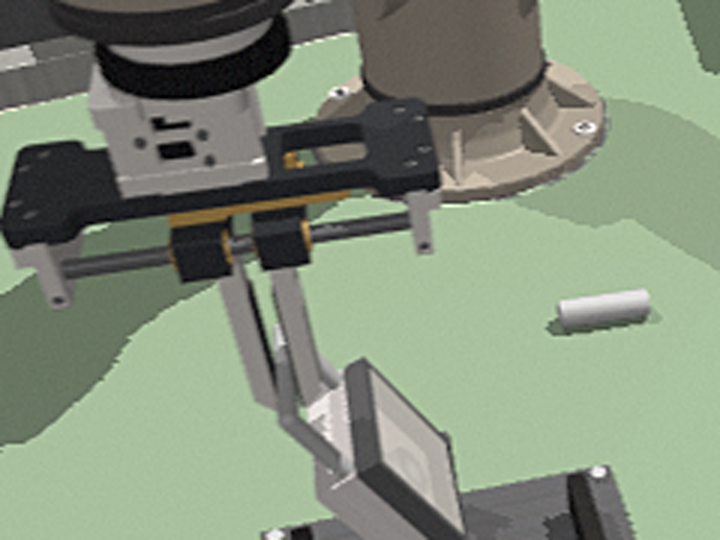

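The holder is past 60° with the lid still shut. The bar pushes the tool outward with about 12 N, so my arc radius is slightly tight. I'll widen it to 148 mm.

```bash
sed -i 's/143-145\*np/143-RR*np/; s/42.5+145\*np/42.5+RR*np/; s/def plan(step,n=5)/def plan(step,n=5,RR=148)/' h.py; python3 -c "
from h import *
plan(.1,RR=148.5)"
```

```text
X,l,z [ 80.9  -1.7 176.5] phi 1.137 R 147.7 F [-14.3  -3.8  21.3] tq [-1.35  3.79  0.04] w 8.9 rot [ 3.139e+00 -2.000e-03  2.891e+00]
ty 0.0134 tz -0.0063 phi 1.24
ty 0.0277 tz -0.0104 phi 1.34
ty 0.0423 tz -0.0131 phi 1.44
ty 0.0571 tz -0.0144 phi 1.54
ty 0.0719 tz -0.0141 phi 1.64
```

```bash
python3 -c "
from h import *
crop('side',230,120,200,150,4,'pics/d9.png');cv2.imwrite('pics/w9.png',get_image('wrist')['frame'])
s=sense();print(s['contact_force'],s['tool_pos'],task(s['tool_pos']))"
```

```text
[-8.13684713 -6.59013189 15.44489862] [ 515.62244337 -283.96344115  175.77802459] (np.float64(79.2580271684817), np.float64(-1.6296575289674706), np.float64(175.77802458621457))
```

View pics/d9.png

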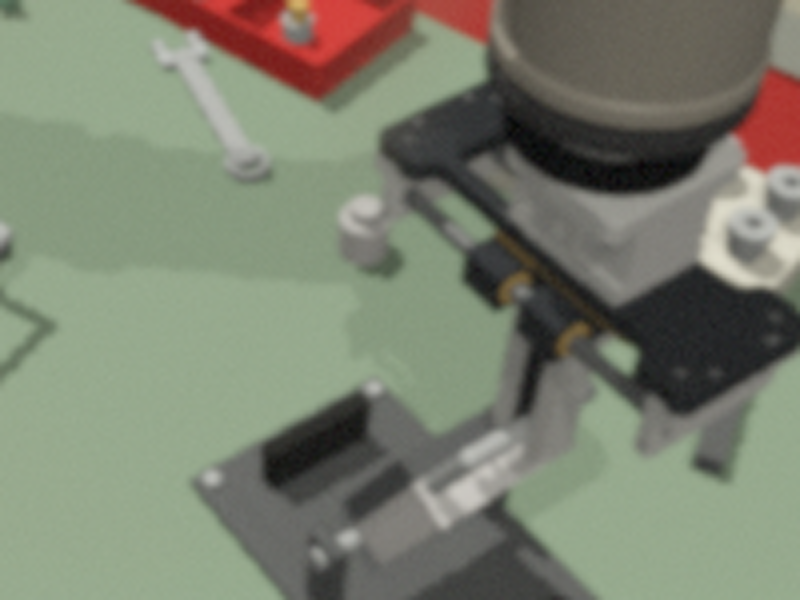

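View pics/w9.png

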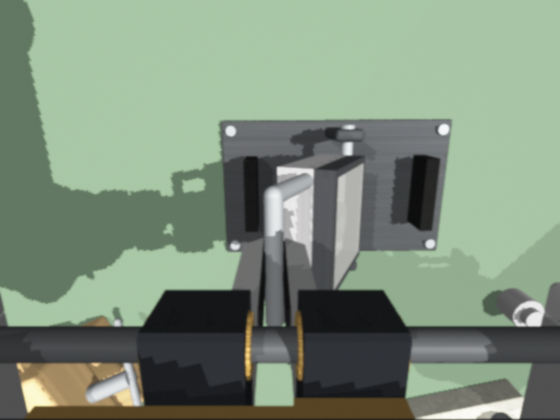

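Emit:
move_arm --pt "0 0 0 0 0.007 -0.0045 255" --pt "0 0 0 0 0.021 -0.0095 255" --pt "0 0 0 0 0.035 -0.013 255" --pt "0 0 0 0 0.05 -0.015 255" --pt "0 0 0 0 0.064 -0.0155 255"

```text
time: 8.22
tool_pos: [531.4, -221.1, 192.6]
tcp_rot: [3.139, -0.002, 2.891]
contact_force: [-3.9, -1.1, 0.3]
width: 9.1
```

```bash
python3 -c "
from h import *
plan(.1)"
```

```text
X,l,z [144.1  -1.5 192.6] phi 1.578 R 150.1 F [-3.9 -1.1  0.3] tq [-0.48  1.05  0.03] w 9.1 rot [ 3.139e+00 -2.000e-03  2.891e+00]
ty 0.0148 tz 0.0029 phi 1.68
ty 0.0294 tz 0.0052 phi 1.78
ty 0.0437 tz 0.0090 phi 1.88
ty 0.0575 tz 0.0142 phi 1.98
ty 0.0708 tz 0.0207 phi 2.08
```

At the top (φ≈1.58), the TCP height puts the bar about 6 mm below the pad centre. It has crept toward the tips while rolling. On the way down I'll command a slightly smaller radius, so the tool presses inward and the bar rolls back into the pads.

Emit:
move_arm --pt "0 0 0 0 0.015 0.002 255" --pt "0 0 0 0 0.0295 0.0055 255" --pt "0 0 0 0 0.0435 0.01 255" --pt "0 0 0 0 0.057 0.016 255"

```text
time: 8.55
tool_pos: [546.1, -163.8, 178.4]
tcp_rot: [3.138, -0.001, 2.892]
contact_force: [-5.6, 4.2, 8.2]
width: 9.0
```

```bash
python3 -c "
from h import *
plan(.1,RR=145); crop('scene',90,90,240,180,3,'pics/s10.png')"
```

```text
X,l,z [203.3  -1.7 178.4] phi 1.988 R 148.7 F [-5.6  4.2  8.2] tq [0.84 1.32 0.09] w 9.0 rot [ 3.138e+00 -1.000e-03  2.892e+00]
ty 0.0115 tz 0.0099 phi 2.09
ty 0.0237 tz 0.0177 phi 2.19
ty 0.0351 tz 0.0266 phi 2.29
ty 0.0455 tz 0.0367 phi 2.39
ty 0.0549 tz 0.0477 phi 2.49
```

View pics/s10.png

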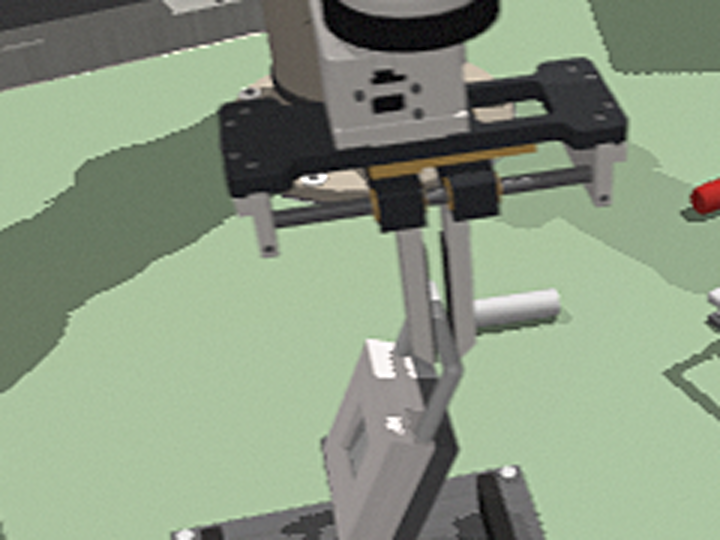

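The holder is past the top and lying toward the far side. The bar is still between the fingers (bar end near 458,362; tips near y≈357) and the lid is shut underneath. I'll keep lowering.

Emit:
move_arm --pt "0 0 0 0 0.0125 0.009 255" --pt "0 0 0 0 0.0245 0.017 255" --pt "0 0 0 0 0.0355 0.026 255" --pt "0 0 0 0 0.046 0.036 255"

```text
time: 8.93
tool_pos: [558.6, -115.1, 140.9]
tcp_rot: [3.137, -0.0, 2.895]
contact_force: [1.9, -4.5, -4.3]
width: 9.1
```

```bash
python3 -c "
from h import *
plan(.08,RR=147); crop('scene',90,120,240,180,3,'pics/s11.png')"
```

```text
X,l,z [253.5  -1.9 140.9] phi 2.414 R 148.0 F [ 1.9 -4.5 -4.3] tq [-1.6  -0.28  0.02] w 9.1 rot [ 3.137 -0.     2.895]
ty 0.0067 tz 0.0097 phi 2.49
ty 0.0134 tz 0.0194 phi 2.57
ty 0.0194 tz 0.0295 phi 2.65
ty 0.0245 tz 0.0401 phi 2.73
ty 0.0287 tz 0.0511 phi 2.81
```

View pics/s11.png

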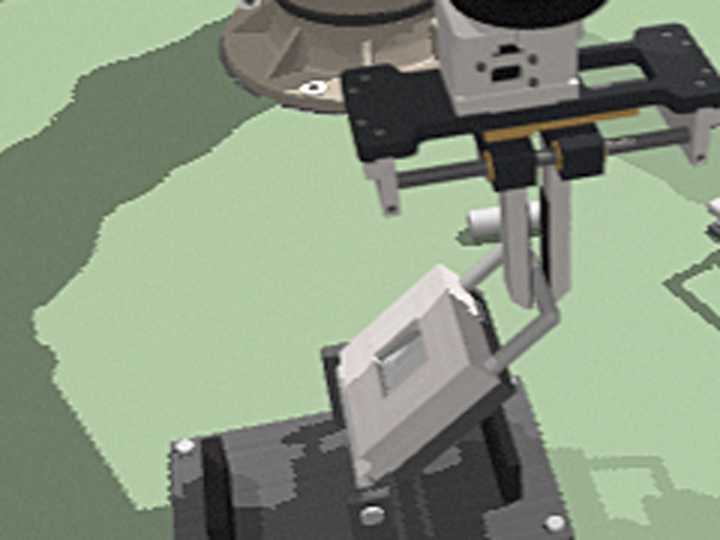

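The holder is at about 138° and the bar is still held, with its near corner at (552,318). Continuing down.

Emit:
move_arm --pt "0 0 0 0 0.007 0.0095 255" --pt "0 0 0 0 0.0135 0.0195 255" --pt "0 0 0 0 0.0195 0.0295 255" --pt "0 0 0 0 0.0245 0.04 255" --pt "0 0 0 0 0.0285 0.051 255"

```text
time: 9.4
tool_pos: [565.8, -86.5, 86.6]
tcp_rot: [3.139, -0.001, 2.896]
contact_force: [1.4, -13.6, -3.0]
width: 9.3
```

```bash
python3 -c "
from h import *
plan(.07,RR=147); crop('scene',90,140,240,180,3,'pics/s12.png')"
```

```text
X,l,z [283.   -1.8  86.6] phi 2.836 R 146.8 F [  1.4 -13.6  -3. ] tq [-3.4  -0.27 -0.  ] w 9.3 rot [ 3.139e+00 -1.000e-03  2.896e+00]
ty 0.0029 tz 0.0099 phi 2.91
ty 0.0050 tz 0.0199 phi 2.98
ty 0.0063 tz 0.0301 phi 3.05
ty 0.0069 tz 0.0404 phi 3.12Traceback (most recent call last):
  File "<string>", line 3, in <module>
    plan(.07,RR=147); crop('scene',90,140,240,180,3,'pics/s12.png')
    ~~~~^^^^^^^^^^^^
  File "h.py", line 24, in plan
    a=f+step*i; a=min(a,np.pi); print("ty %.4f tz %.4f"%((143-RR*np.cos(a)-X)/1e3,-(42.5+RR*np.sin(a)-z)/1e3),"phi",a.round(2))
                                                                                                                    ^^^^^^^
AttributeError: 'float' object has no attribute 'round'
```

Emit:
move_arm --pt "0 0 0 0 0.001 0.01 255" --pt "0 0 0 0 0.0025 0.02 255" --pt "0 0 0 0 0.0035 0.028 255" --pt "0 0 0 0 0.0035 0.034 255"

```text
time: 9.73
tool_pos: [567.0, -81.8, 51.4]
tcp_rot: [3.139, -0.001, 2.896]
contact_force: [3.9, 6.7, 0.4]
width: 9.1
```

```bash
python3 -c "
from h import *
plan(.02,3,RR=145); crop('scene',90,140,240,180,3,'pics/s12.png')"
```

```text
X,l,z [287.9  -1.9  51.4] phi 3.08 R 145.1 F [3.9 6.7 0.4] tq [ 1.37 -0.83 -0.04] w 9.1 rot [ 3.139e+00 -1.000e-03  2.896e+00]
ty 0.0000 tz 0.0029 phi 3.1
ty 0.0001 tz 0.0058 phi 3.12
ty 0.0001 tz 0.0087 phi 3.14
```

View pics/s12.png

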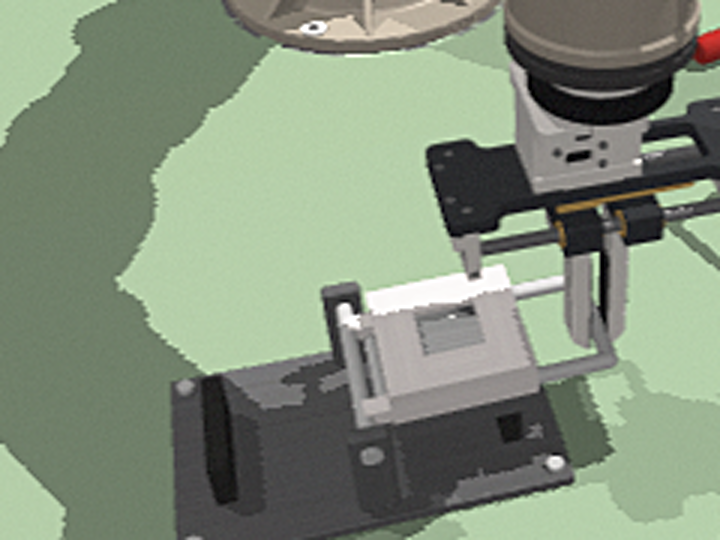

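The holder is nearly flat. I'll lower the last few millimetres gently until the stop takes the load.

Emit:
move_arm --pt "0 0 0 0 0 0.003 255" --pt "0 0 0 0 0 0.005 255"

```text
time: 9.95
tool_pos: [567.6, -81.8, 46.3]
tcp_rot: [3.138, -0.0, 2.896]
contact_force: [-6.5, 2.9, 37.9]
width: 9.1
```

```bash
python3 -c "
from h import *
plan(.01,1,RR=145)
g=get_image('scene');P=cloud(g).reshape(-1,3);P=P[~np.isnan(P[:,0])];X=np.array([task(p) for p in P if -100<p[0]-550<100 and abs(p[1]+150)<120])
for a in range(155,250,15):
    m=(X[:,0]>a)&(X[:,0]<a+15)&(abs(X[:,1])<35)&(X[:,2]>60)&(X[:,2]<130);print(a,m.sum(),np.percentile(X[m,2],[50,75,90]).round(1) if m.sum() else '')"
```

```text
X,l,z [288.   -2.4  46.3] phi 3.116 R 145.0 F [-6.5  2.9 37.9] tq [ 0.54  1.38 -0.05] w 9.1 rot [ 3.138 -0.     2.896]
ty 0.0000 tz 0.0014 phi 3.13
155 212 [79.7 80.5 81. ]
170 249 [80.  80.6 81.1]
185 244 [78.  79.9 80.6]
200 236 [78.5 79.9 80.8]
215 236 [79.7 80.4 81.1]
230 234 [79.7 80.3 80.7]
245 33 [64.2 65.8 66.6]
```

The upturned tray face is level at about 80 mm along its whole length (79 expected), and the stop carries the load. I'll relax and let go.

Emit:
move_arm --pt "0 0 0 0 0 0 255" --pt "0 0 0 0 0 0 200" --pt "0 0 0 0 0 0 150" --pt "0 0 0 0 0 0 146" --pt "0 0 0 0 0 0 146"

```text
time: 10.42
tool_pos: [567.5, -82.0, 46.0]
tcp_rot: [3.138, -0.0, 2.896]
contact_force: [-0.8, -0.2, -0.0]
width: 32.4
```

```bash
python3 -c "
from h import *
plan(.01,1,RR=145)"
```

```text
X,l,z [287.8  -2.3  46. ] phi 3.117 R 144.8 F [-0.8 -0.2 -0. ] tq [ 0.02 -0.    0.02] w 32.4 rot [ 3.138 -0.     2.896]
ty 0.0002 tz 0.0014 phi 3.13
```

Emit:
move_arm --pt "0 0 0 0 0 -0.02 146" --pt "0 0 0 0 0 -0.05 146" --pt "0 0 0 0 0 -0.085 146" --pt "0 0 0 0 0 -0.12 146" --pt "0 0 0 0 0.02 -0.15 146"

```text
time: 10.83
tool_pos: [571.5, -66.7, 198.4]
tcp_rot: [3.139, 0.001, 2.891]
contact_force: [1.2, -0.5, -0.3]
width: 40.3
```

```bash
python3 -c "
from h import *
s=sense();print(s['contact_force'],s['tool_pos'],s['time'])
g=crop('scene',120,180,180,135,4,'pics/s13.png');P=cloud(g).reshape(-1,3);P=P[~np.isnan(P[:,0])];X=np.array([task(p) for p in P if -100<p[0]-550<100 and abs(p[1]+150)<120])
for a in range(155,290,15):
    m=(X[:,0]>a)&(X[:,0]<a+15)&(abs(X[:,1])<35)&(X[:,2]>50)&(X[:,2]<110);print(a,m.sum(),np.percentile(X[m,2],[50,75,90]).round(1) if m.sum() else '')
crop('side',230,140,200,150,4,'pics/d13.png')"
```

```text
[ 1.20977455 -0.4714276  -0.28254473] [571.52193717 -66.70387016 198.38615112] 10.8333
155 268 [79.3 80.2 80.8]
170 251 [79.9 80.6 81. ]
185 244 [78.4 79.9 80.6]
200 240 [78.6 80.2 80.8]
215 242 [79.6 80.5 80.9]
230 234 [80.  80.7 81.2]
245 37 [64.6 66.2 66.8]
260 43 [64.6 66.  66.6]
275 127 [65.  65.8 66.4]
```

View pics/s13.png

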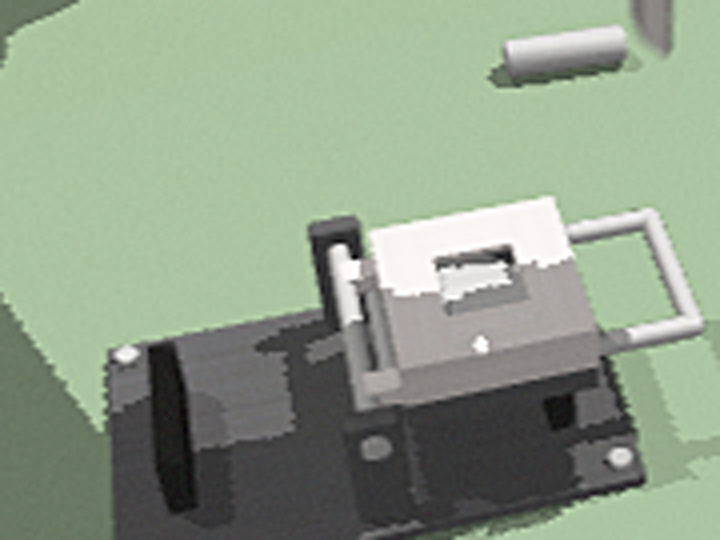

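View pics/d13.png

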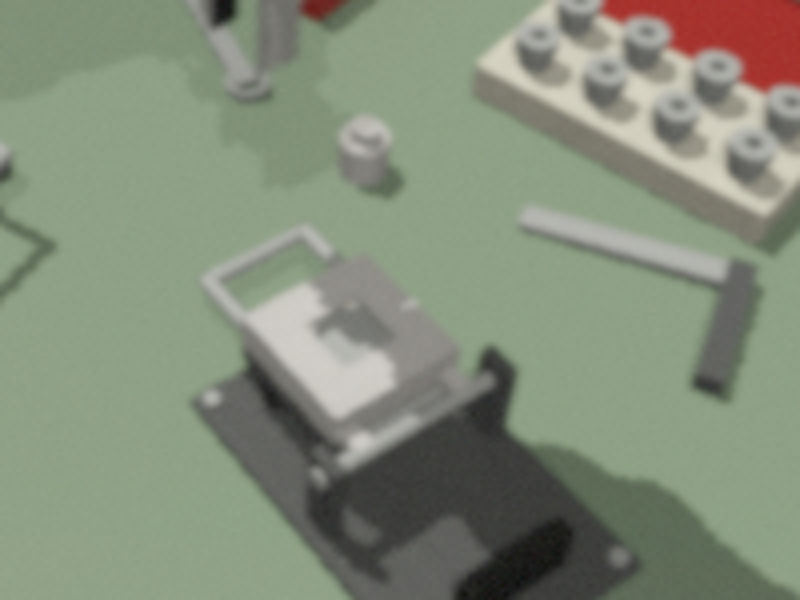

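Both views show the holder lying flat on its lid, its top face level at about 80 mm and the bar at its expected height. The flange shows through the tray window, near (480,275) in the scene crop. The gripper is clear, so I'm handing in.

```bash
python3 -c "
from rig import job_done; print(job_done())"
```

```text
the job is handed in; nothing more can be done
None
```

The flange holder's lid is shut, and the holder is turned over and lying flat on its lid, with the gripper released and clear. I handed the job in at about 11 s of the 64 s; no verdict is reported.

**What I did:** I pushed the lid shut from behind with the closed fingers. Then I gripped the handle bar, carried it over on its arc at about 1 rad/s, set it down on its stop, opened and backed off.

**What the last checks showed:**
- **Lid, before turning:** its outer face measured 79.8 mm at both ends (79 expected), so it was fully shut while upright.
- **Holder, after letting go:** the upturned tray face is level at about 79–80 mm along its length (79 expected), and the bar is at its starting height.
- **Flange:** it is visible through the tray window. I did not measure its exact position.
- **Gripper:** it is about 150 mm above where it let go, with a contact force of about 1 N.

**What did not go cleanly:**
- **Lid press:** the last press with the fingertips peaked near 71 N vertically, about 74 N in all. The lid needed only a few newtons. That is under the 120 N wrist limit but above the 40 N arm and gripper-body limit, if fingertips count towards it.
- **Set-down:** setting the holder on its stop pressed with about 38 N at the wrist.
- **Bar slip:** the bar appeared to creep about 5 mm toward the fingertips while rolling. I corrected the arc on the way down and it stayed held.
- **Lid, after turning:** it is hidden under the tray, so I judged it still shut from the level tray resting on its stop.

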